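# Nest the prep vessels on the round trivet

### The arm

A 6-joint arm with a two-finger parallel gripper is mounted at the origin on the work surface. World frame = base frame: x ahead of the robot, y to its left, z up, the work surface at z = 0. Lengths are in m, angles in rad, forces in N, time in s.
With the tool pointing down it reaches from about 0.425 to 1.125 m from the base axis. Payload 14.9 kg.
Tool frame: the origin (TCP) lies midway between the tips of the shut fingers; the grasp point (between the pads) lies 19 mm behind it; z points along the fingers, y is the line along which they close (so a half turn about z gives the same grasp; the last joint's range is limited). The gripper opens to 91 mm and grips with 3 to 60 N. Pads are 32 mm wide; open, the fingers measure 118 mm over their backs; the gripper's body (76 mm by 178 mm) begins 60 mm behind the grasp point.
Start: joints at [1.26, 0.379, 1.734, -0, 1.028, -0.033], TCP at [0.192, 0.673, 0.214] pointing down, gripper open.
Joint ranges: [-2.77, 2.77], [-0.74, 2.19], [0, 2.66], [-1.06, 4.2], [0.31, 2.87], [-3.08, 3.08]. Speed limits (rad/s): [1.89, 1.89, 2.39, 3.14, 3.14, 3.14].

### API

Orientations are given as a unit quaternion [x, y, z, w].
In Python, from cell import * gives the robot as it stands.
- The arm moves only by the tool servo_tool, never from a script. Its argument "series" is a list of rows, each an object with "slide": the shift along the tool's x, y, z in m, a list of three; "turn": the turn, a rotation vector about the tool's x, y, z in rad, a list of three; "grip": the gripper's target within -1 to 1 (fully open at 1, half-way at 0, shut at -1). In form: [{"slide": [x, y, z], "turn": [ax, ay, az], "grip": grip}, ...]. A call has exactly 10 rows; each row is the pose to reach, as a shift and turn from the pose commanded when the call began, along the tool's axes at that moment; what a row does not reach only later rows make up. A row lasts 1/10 s, in which the tool goes at most 50 mm and 8.59 degrees, less where a joint would pass 70% of its speed; a pose out of reach is approached as far as the arm can. A call with a gripper value outside its range is refused whole. The fingers move at their own pace and stop on an object; "newtons" is the grip in N (left out, the last holds). Time passes only in rows, so rows that repeat a pose let the fingers close, or fill a call up. It gives the time, the measured TCP pose, the force, the opening and the grip force at its end, in the units of the state.
- observe(): the state, without advancing time (a new reading comes with each control period).
- camera(name): name is "scene" or "side" or "wrist"; returns (picture, depth): 420x560x3 uint8, red, green, blue; 420x560 float32, m along the optical axis (not along the pixel's ray), 0 where there is no reading.
- camera_model(name): a dict with "fx", "fy", "cx", "cy" (pixels), "eye" and "attitude" of the camera in the world. Camera axes: x right, y up, looking along -z (the intrinsics and any distortion apply to the point x, -y, -z); pixel columns grow to the right and rows downward; lengths in m; the calibration is good to about 2 mm. A picture is of the moment at which its call begins: read the wrist's pose just before it. camera_model takes no time and is no camera call; for the wrist camera it gives the pose at the moment of the call.
- finish_job(): hands the job in; it is judged then, once.
The state is a dict: "clock": time; "joints": joint angles; "qvel": joint speeds; "joint_torque": joint torques, N m; "position": TCP position; "tcp_rot": TCP orientation; "wrist_force": force on the tool from outside, world axes, zero at the start; "ft_torque": the same for the moment, N m; "grip_width": finger opening in m; "grasp_force": force on a finger pad.
Only numpy, scipy, OpenCV 4.12 (cv2) and the standard library are available. Lean on these libraries where they do the work, as an engineer would, in place of code of your own. Each camera call takes 0.05 s, during which the arm holds its last target. There are 200 camera calls.

### The job

Pack the steel prep set away on the round slate trivet (not the square one), in this order: stand the wide bowl on the middle of the trivet, then the pot upright inside the bowl, then the tall beaker upright inside the pot, and last seat the wooden lid level on the beaker with its plug in the mouth. Set each piece down rather than dropping it, let go of it before taking the next, and leave the pepper mill, the mug and the onion standing where they are.

Things in the scene. Friction and masses are not known exactly. Their poses are not given: they have to be found in the camera images.
- round_trivet: Target: round dark slate trivet, 136 mm diameter, 5 mm thick, fixed to the table. Origin: centre of its underside; z up.
- square_trivet: Not the target: square dark slate trivet of the same slate, 112 x 112 mm, 5 mm thick, fixed. Origin: centre of its underside; z up, x and y along its sides.
- wide_bowl: Low wide open steel bowl, straight upright wall: 128 mm outer diameter, 50 mm high, wall 3 mm, floor 4 mm thick, 0.15 to 0.26 kg. Too wide to grip across: pinch its wall at the rim from above, one finger inside. Starts upright on the table. Origin: centre of its underside; z up through the mouth.
- pot: Middle-sized open steel pot, straight upright wall: 92 mm outer diameter, 64 mm high, wall 3 mm, floor 4 mm thick, 0.11 to 0.2 kg. Pinch its wall at the rim from above, one finger inside. Nested, it stands on the wide bowl's floor with 15 mm free all round and its rim 18 mm above the bowl's rim. Starts upright. Origin: centre of its underside; z up through the mouth.
- beaker: Tall narrow open steel beaker, straight upright wall: 56 mm outer diameter, 78 mm high, wall 3 mm, floor 4 mm thick, 0.07 to 0.13 kg; can be gripped across its top or by the wall. Nested, it stands on the pot's floor with 15 mm free all round and its rim 18 mm above the pot's rim. Starts upright. Origin: centre of its underside; z up through the mouth.
- lid: Round wooden lid, about 0.06 kg: plug 36 mm diameter, 6 mm deep (beaker mouth: 50 mm); above it a disc 70 mm diameter, 8 mm thick; on top a knob 20 mm diameter, 24 mm high (its top 38 mm above the origin). Starts right way up, on its plug on the table. Origin: centre of the plug's underside; seated, 72 mm above the beaker's origin; z up through the knob.
- pepper_mill: Bystander: turned dark wood pepper mill, 52 mm diameter, 108 mm high, loose. Origin: centre of its underside; z up.
- mug: Bystander: white ceramic mug, 76 mm diameter, 85 mm high, with a handle towards its +y that reaches some 70 mm from its axis, loose. Origin: centre of its underside; z up.
- onion: Bystander: brown onion, 74 mm diameter, 75 mm high, standing on its flat root end, loose. Origin: centre of its underside; z up.
Not all that is in view belongs to the job. What is shaped like the pot but pink or yellow is not meant.

How it is judged:
On the way, in this order (a step that is already met when the one before it is completed fails the run):
1. the wide bowl stands centred on the round trivet, released (horizontal distance between wide_bowl and round_trivet below 0.015 m and z of wide_bowl in the frame of round_trivet between 0.002 and 0.009 m and angle between wide_bowl's own z axis and vertical below 0.06 rad and contact force between the fingers and wide_bowl below 0.1 N and linear speed of wide_bowl below 0.03 m/s), for 0.2 s.
2. then the pot stands inside the wide bowl, released (horizontal distance between pot and wide_bowl below 0.018 m and z of pot in the frame of wide_bowl between 0.001 and 0.009 m and angle between pot's own z axis and vertical below 0.06 rad and contact force between the fingers and pot below 0.1 N and linear speed of pot below 0.03 m/s), for 0.2 s.
3. then the beaker stands inside the pot, released (horizontal distance between beaker and pot below 0.018 m and z of beaker in the frame of pot between 0.001 and 0.009 m and angle between beaker's own z axis and vertical below 0.06 rad and contact force between the fingers and beaker below 0.1 N and linear speed of beaker below 0.03 m/s), for 0.2 s.
4. then the lid is seated on the beaker, released (horizontal distance between lid and beaker below 0.01 m and z of lid in the frame of beaker between 0.068 and 0.076 m and angle between lid's own z axis and vertical below 0.08 rad and contact force between the fingers and lid below 0.1 N and linear speed of lid below 0.03 m/s), for 0.2 s.
At the end, for the whole second after the job is handed in: Wide bowl on the round trivet within 15 mm of its centre; pot on the bowl's floor and beaker on the pot's floor, each within 18 mm of concentric; all upright within 0.06 rad; lid on the beaker's rim within 10 mm and 0.08 rad of level. All released and at rest (all of step 1 and all of step 2 and all of step 3 and all of step 4); the robot touches nothing.
It fails at once if the pepper mill is pushed more than 30 mm or knocked over (distance of pepper_mill from where it was at the start of the episode above 0.03 m or angle between pepper_mill's own z axis and vertical above 0.4 rad).
It fails at once if the mug is pushed more than 30 mm or knocked over (distance of mug from where it was at the start of the episode above 0.03 m or angle between mug's own z axis and vertical above 0.4 rad).
It fails at once if the onion is pushed more than 30 mm or knocked over (distance of onion from where it was at the start of the episode above 0.03 m or angle between onion's own z axis and vertical above 0.4 rad).
It fails at once if a vessel or the lid is dropped (falls free at more than 0.8 m/s) ((linear speed of wide_bowl above 0.8 m/s and contact force between anything else and wide_bowl below 0.01 N) or (linear speed of pot above 0.8 m/s and contact force between anything else and pot below 0.01 N) or (linear speed of beaker above 0.8 m/s and contact force between anything else and beaker below 0.01 N) or (linear speed of lid above 0.8 m/s and contact force between anything else and lid below 0.01 N)).
It also fails if it takes over 109 s, if anything falls off the work surface, if the arm or the gripper's body presses on something with over 40 N, if the wrist force passes 120 N, or if a joint passes its speed limit or range.

## Working session

There is one attempt and no reset: what is moved stays moved. The work goes in short steps, Python scripts to look and compute and a tool call to move; the robot and the scene stay as the last step left them, time stands still between calls to the robot, and variables do not carry over. Pictures are saved under pics/ and viewed, at most 14 in all, crops included, and the job is handed in when it is done.

Besides the shell and the picture viewer there is one more tool, called after "Request:" as name([rows], argument=value, ...), one row to a line, values as JSON. servo_tool: Moves the arm, as the interface text tells. Its arguments: {"type":"object","properties":{"series":{"type":"array"},"newtons":{"type":"number"}},"required":["series"]}

```bash
mkdir -p pics; ls; cat > h.py <<'E'
from cell import *
import numpy as np, cv2
from scipy.spatial.transform import Rotation as R
def cloud(name):
    m=camera_model(name); p,d=camera(name)
    v,u=np.mgrid[:d.shape[0],:d.shape[1]]
    c=np.stack([(u-m['cx'])/m['fx']*d,-(v-m['cy'])/m['fy']*d,-d],-1)
    q=np.array(m['attitude']); A=R.from_quat(q).as_matrix() if q.size==4 else q.reshape(3,3)
    return p,d,c@A.T+np.array(m['eye'])
def save(n,p): cv2.imwrite(f'pics/{n}.png',cv2.cvtColor(p,cv2.COLOR_RGB2BGR))
E
python3 - <<'E'
from h import *
print(observe())
for n in ['scene','side']:
    print(camera_model(n)); p,d,P=cloud(n); save(n,p); np.savez(f'{n}.npz',p=p,d=d,P=P)
E
```

```text
pics
{'clock': 0.0, 'joints': array([ 1.25970718e+00,  3.79388607e-01,  1.73477999e+00,  3.00690936e-05,
        1.02848222e+00, -3.32916042e-02]), 'qvel': array([ 0.00017096, -0.00176396,  0.00072556,  0.00018677,  0.00116568,
       -0.00137456]), 'joint_torque': array([-9.96511917e-04, -7.63728046e+01, -4.34369946e+01,  6.49734470e-02,
        4.24464257e-02, -1.04874450e-04]), 'position': array([0.1918404 , 0.67279332, 0.2133026 ]), 'tcp_rot': array([ 1.38460247e-01,  9.90367851e-01, -5.19048172e-04, -1.03335473e-04]), 'wrist_force': array([ 0.31385247,  0.33854498, -0.39097527]), 'ft_torque': array([-0.00388548,  0.00332511, -0.01277755]), 'grasp_force': 0.0, 'grip_width': 0.0907162662660699}
{'fx': 464.26811130405986, 'fy': 464.26811130405986, 'cx': 282.849819765867, 'cy': 204.921722667026, 'eye': array([1.0500205 , 0.713686  , 0.83637871]), 'attitude': array([0.11297654, 0.39712948, 0.87717682, 0.24512304])}
{'fx': 483.16429124555845, 'fy': 483.16429124555845, 'cx': 280.5580178337878, 'cy': 212.5383216659488, 'eye': array([ 0.09689833, -0.7825929 ,  1.06782073]), 'attitude': array([ 0.33901828, -0.09866208, -0.27633217,  0.89385286])}
```

View pics/scene.png

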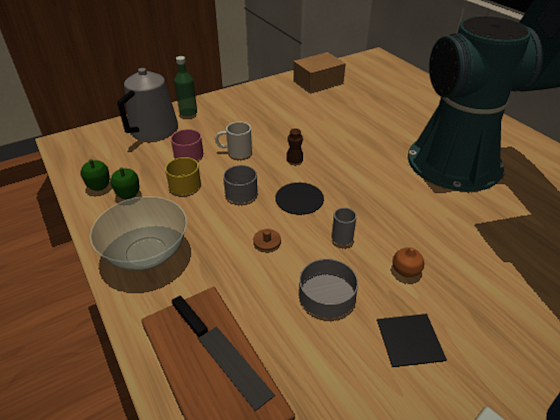

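View pics/side.png

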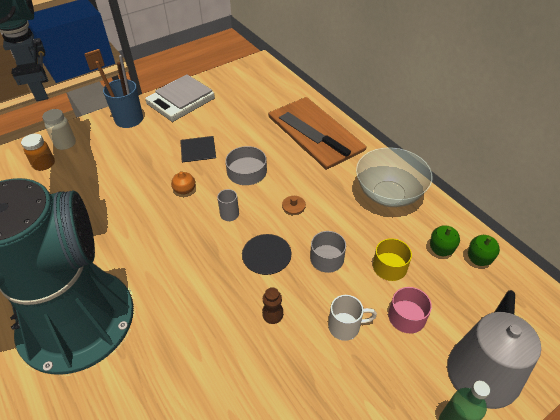

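Scene view: the round trivet is at (300,198), the square one (rejected) at (411,340), the bowl at (328,290), the beaker at (344,228), and the lid at (267,240). The mill is at (295,146), the mug at (238,140) and the onion at (408,263). There are three pot candidates: grey (241,185), pink (187,146) and yellow (183,176). The grey steel one fits, because pink and yellow are excluded. I'll measure next and confirm it in a crop.

```bash
cat > fit.py <<'E'
from h import *
from scipy.optimize import least_squares
def circ(X,r):
    f=lambda c:np.hypot(X[:,0]-c[0],X[:,1]-c[1])-r
    s=least_squares(f,(X.min(0)+X.max(0))/2,loss='soft_l1',f_scale=.002); return s.x,np.median(abs(f(s.x)))
E
python3 - <<'E'
from fit import *
seeds={'scene':dict(trivet=(300,198),bowl=(328,290),pot=(241,185),beaker=(344,228),lid=(267,240),mill=(295,146),mug=(238,140),onion=(408,263),yellow=(183,176)),
'side':dict(trivet=(267,254),bowl=(246,165),pot=(328,252),beaker=(229,205),lid=(293,205),mill=(272,305),mug=(346,318),onion=(183,183),yellow=(392,259))}
dim=dict(bowl=(.0625,.05),pot=(.0445,.064),beaker=(.0265,.078),lid=(.035,.014),mill=(.026,.108),mug=(.036,.085),onion=(.037,.075),yellow=(.0445,.064))
for n in seeds:
    z=np.load(n+'.npz');P=z['P'];p=z['p'];hsv=cv2.cvtColor(p,cv2.COLOR_RGB2HSV)
    for k,(u,v) in seeds[n].items():
        if k=='trivet':
            m=(p.max(-1)<60).astype(np.uint8);_,l=cv2.connectedComponents(m)
            X=P[l==l[v,u]]; e=(X[:,:2].min(0)+X[:,:2].max(0))/2
            print(n,k,e,X[:,:2].ptp(0) if hasattr(X,'ptp') else np.ptp(X[:,:2],0),np.median(X[:,2]));continue
        r,h=dim[k]; c0=P[v,u,:2]
        near=(np.hypot(*(P[...,:2]-c0).transpose(2,0,1))<r*2.4)&(z['d']>0)
        band=.003
        if k in('mill','onion'): m=near&(P[...,2]>.012)
        else: m=near&(abs(P[...,2]-h)<band)
        X=P[m]; 
        if len(X)<8: print(n,k,'few',len(X));continue
        if k in('mill','onion'): print(n,k,(X[:,:2].min(0)+X[:,:2].max(0))/2,np.ptp(X,0));continue
        c,e=circ(X[:,:2],r); print(n,k,c.round(4),'res',e.round(4),len(X),'zmax',P[near][:,2].max().round(4))
p=np.load('scene.npz')['p'][110:260,140:380]; save('crop',cv2.resize(p,None,fx=3,fy=3,interpolation=cv2.INTER_CUBIC))
E
```

```text
scene trivet [0.74179098 0.2747662 ] [0.61645904 0.8778396 ] 0.006600621417080288
scene bowl [0.6265 0.2106] res 0.0009 312 zmax 0.0801
scene pot [ 0.626  -0.2061] res 0.0013 137 zmax 0.0681
scene beaker [0.4896 0.0839] res 0.0009 100 zmax 0.0831
scene lid [ 0.6572 -0.0073] res 0.0072 312 zmax 0.042
scene mill [ 0.41143881 -0.26002753] [0.04941    0.04794803 0.09899575]
scene mug [ 0.5353 -0.3891] res 0.0016 99 zmax 0.09
scene onion [0.4299504  0.25247764] [0.06532497 0.06481656 0.06118807]
scene yellow [ 0.7479 -0.3214] res 0.0011 133 zmax 0.0691
side trivet [ 0.32971029 -0.4093315 ] [0.46562392 0.7465228 ] 0.005317028570161364
side bowl [0.6237 0.209 ] res 0.0014 116 zmax 0.0568
side pot [ 0.6237 -0.2071] res 0.001 121 zmax 0.0708
side beaker [0.4866 0.0823] res 0.0013 67 zmax 0.0839
side lid [0.6632 0.0068] res 0.0087 232 zmax 0.0441
side mill [ 0.4081863  -0.26931322] [0.05187376 0.04699165 0.09731368]
side mug [ 0.5329 -0.3908] res 0.0011 157 zmax 0.0894
side onion [0.42228618 0.24506623] [0.07047808 0.07073917 0.06089507]
side yellow [ 0.7455 -0.3228] res 0.0009 140 zmax 0.0699
```

View pics/crop.png

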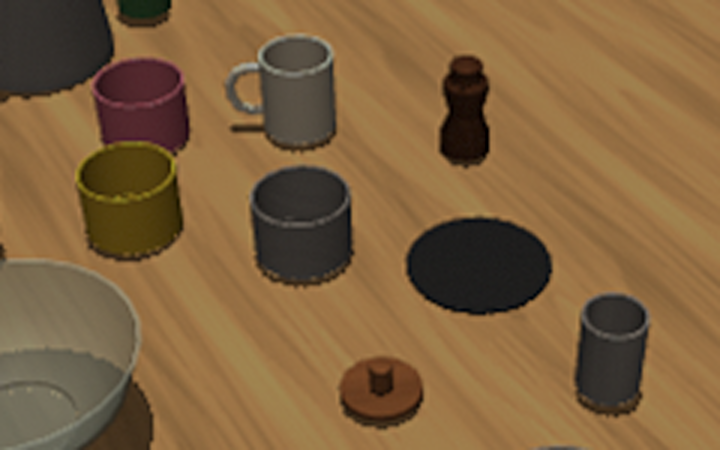

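The crop confirms that the grey steel pot at crop (302,225), i.e. scene (241,185), is the right one. The lid's knob is upright, and the round trivet is clear at crop (480,265). Next I'll refine the trivet and lid positions.

```bash
cat > rays.py <<'E'
from h import *
def onplane(name,uv,z,m=None):
    m=m or camera_model(name);uv=np.atleast_2d(uv).astype(float)
    r=np.c_[(uv[:,0]-m['cx'])/m['fx'],-(uv[:,1]-m['cy'])/m['fy'],-np.ones(len(uv))]@R.from_quat(m['attitude']).as_matrix().T
    e=np.array(m['eye']); return (e+r*((z-e[2])/r[:,2])[:,None])[:,:2]
E
python3 - <<'E'
from rays import *; from fit import circ
for n,t,l in[('scene',(300,198),(267,240)),('side',(267,254),(293,205))]:
    z=np.load(n+'.npz');p=z['p'];hsv=cv2.cvtColor(p,cv2.COLOR_RGB2HSV)
    for nm,(u,v),r,zz in[('trivet',t,.068,.005),('lid',l,.035,.014)]:
        s=60 if nm=='trivet' else 22
        h,sa,va=[hsv[...,i].astype(int) for i in range(3)]
        roi=np.zeros(p.shape[:2],bool);roi[v-s:v+s,u-s:u+s]=1
        if nm=='trivet': m=roi&(va<60)
        else: m=roi&(h<=11)&(sa>100)
        _,lb=cv2.connectedComponents(m.astype(np.uint8));m=lb==lb[v,u] if lb[v,u] else m
        c=max(cv2.findContours(m.astype(np.uint8),0,cv2.CHAIN_APPROX_NONE)[0],key=cv2.contourArea)[:,0]
        X=onplane(n,c,zz)
        cc,e=circ(X,r);print(n,nm,cc.round(4),e.round(4),np.ptp(X,0).round(3))
        if nm=='lid':
            k=roi&(z['P'][...,2]>.026)
            print(' knob pts',k.sum(),np.median(z['P'][k],0).round(4),(z['P'][k].min(0)+z['P'][k].max(0))/2)
E
```

```text
scene trivet [ 0.4998 -0.0979] 0.0023 [0.132 0.135]
scene lid [0.6321 0.0216] 0.0013 [0.004 0.006]
 knob pts 68 [0.6621 0.0044 0.0378] [0.8502651  0.35216143 0.43167798]
side trivet [ 0.4972 -0.1024] 0.0034 [0.131 0.132]
side lid [ 0.6752 -0.0602] 0.0 [0. 0.]
 knob pts 49 [ 0.6548 -0.005   0.037 ] [ 0.38150242 -0.38743485  0.54694419]
```

```bash
cat > go.py <<'E'
from h import *
def go(pos,yaw=None):
    """print slide/turn to put the TCP at pos, tool down, tool y along azimuth yaw"""
    o=observe();Q=R.from_quat(o['tcp_rot']).as_matrix()
    s=Q.T@(np.array(pos)-o['position']); t=np.zeros(3)
    if yaw is not None:
        y=np.array([np.cos(yaw),np.sin(yaw),0]);z=np.array([0,0,-1.]);T=np.c_[np.cross(y,z),y,z]
        t=R.from_matrix(Q.T@T).as_rotvec()
    print('slide',s.round(4),'turn',t.round(4),'now',o['position'].round(4),'t',round(o['clock'],2))
def rim(c,r,az): return np.array(c)+r*np.array([np.cos(az),np.sin(az)])
E
python3 - <<'E'
from go import *
c=(.625,.21);az=np.arctan2(c[1],c[0]);print(az,rim(c,.0625,az))
go([*rim(c,0,az),.30],az)
E
```

```text
0.32414863133447175 [0.68424514 0.22990637]
slide [-0.5435 -0.3264 -0.0864] turn [-9.000e-04  4.000e-04  9.689e-01] now [0.1918 0.6728 0.2134] t 0.1
```

Request:
servo_tool([
  {"slide": [-0.02, -0.015, -0.01], "turn": [0, 0, 0.06], "grip": 0.2},
  {"slide": [-0.06, -0.04, -0.03], "turn": [0, 0, 0.16], "grip": 0.2},
  {"slide": [-0.1, -0.06, -0.05], "turn": [0, 0, 0.26], "grip": 0.2},
  {"slide": [-0.14, -0.085, -0.07], "turn": [0, 0, 0.36], "grip": 0.2},
  {"slide": [-0.18, -0.11, -0.086], "turn": [0, 0, 0.46], "grip": 0.2},
  {"slide": [-0.22, -0.13, -0.086], "turn": [0, 0, 0.56], "grip": 0.2},
  {"slide": [-0.26, -0.155, -0.086], "turn": [0, 0, 0.66], "grip": 0.2},
  {"slide": [-0.3, -0.18, -0.086], "turn": [0, 0, 0.76], "grip": 0.2},
  {"slide": [-0.34, -0.205, -0.086], "turn": [0, 0, 0.86], "grip": 0.2},
  {"slide": [-0.38, -0.23, -0.086], "turn": [0, 0, 0.969], "grip": 0.2},
])

```text
clock: 1.1
position: [0.4952, 0.3461, 0.2998]
tcp_rot: [0.585, 0.811, -0.0, -0.0]
wrist_force: [-0.2, 0.2, 0.3]
grip_width: 0.0545
grasp_force: 0.0
```

```bash
python3 - <<'E'
from go import *
go([.625,.21,.30],.324);print(observe()['grip_width'])
E
```

```text
slide [-0.17    0.0804 -0.0002] turn [-0.0002  0.     -0.0041] now [0.4952 0.3461 0.2998] t 1.1
0.05453200679257834
```

Request:
servo_tool([
  {"slide": [-0.03, 0.015, 0], "turn": [0, 0, 0], "grip": 0.2},
  {"slide": [-0.07, 0.033, 0], "turn": [0, 0, 0], "grip": 0.2},
  {"slide": [-0.11, 0.052, 0], "turn": [0, 0, 0], "grip": 0.2},
  {"slide": [-0.15, 0.071, 0], "turn": [0, 0, 0], "grip": 0.2},
  {"slide": [-0.17, 0.08, 0], "turn": [0, 0, 0], "grip": 0.2},
  {"slide": [-0.17, 0.08, 0], "turn": [0, 0, 0], "grip": 0.2},
  {"slide": [-0.17, 0.08, 0], "turn": [0, 0, 0], "grip": 0.2},
  {"slide": [-0.17, 0.08, 0], "turn": [0, 0, 0], "grip": 0.2},
  {"slide": [-0.17, 0.08, 0], "turn": [0, 0, 0], "grip": 0.2},
  {"slide": [-0.17, 0.08, 0], "turn": [0, 0, 0], "grip": 0.2},
])

```text
clock: 2.1
position: [0.6238, 0.2128, 0.3]
tcp_rot: [0.583, 0.812, 0.0, 0.0]
wrist_force: [-0.1, 0.2, 0.3]
grip_width: 0.0546
grasp_force: 0.0
```

```bash
python3 - <<'E'
from h import *
m=camera_model('wrist');print(m, observe()['position'])
p,d,P=cloud('wrist');save('w1',p);np.savez('w1.npz',p=p,d=d,P=P)
from fit import circ
k=(abs(P[...,2]-.05)<.004)&(np.hypot(P[...,0]-.625,P[...,1]-.21)<.1)&(d>0);print(k.sum(),circ(P[k][:,:2],.0625), np.median(P[k],0))
E
```

```text
{'fx': 348.4202943901692, 'fy': 348.4202943901692, 'cx': 275.4678818690657, 'cy': 206.863522372476, 'eye': array([0.6012557 , 0.27627448, 0.47123933]), 'attitude': array([-0.11900146, -0.01911004,  0.16047335,  0.9796539 ])} [0.6237986  0.21280035 0.30002332]
891 (array([0.6241042 , 0.21171482]), np.float64(0.000846285431156002)) [0.62458236 0.20892612 0.05006121]
```

View pics/w1.png

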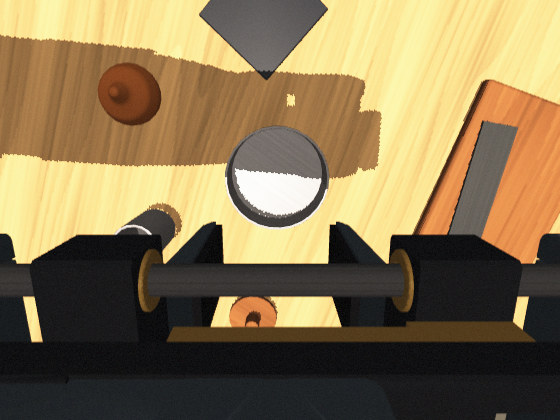

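The wrist view shows the bowl centred at (276,176), with the lid at (253,317) and the onion at (130,93). The fit puts the bowl centre at (0.6245, 0.211), so I'll go to the far rim.

```bash
python3 - <<'E'
from go import *
c=(.6243,.211);go([*rim(c,.0625,.325),.022],.325)
E
```

```text
slide [-0.0017  0.0623  0.2781] turn [ 0.0002 -0.     -0.0002] now [0.6239 0.2127 0.3001] t 2.15
```

Request:
servo_tool([
  {"slide": [0, 0.02, 0.02], "turn": [0, 0, 0], "grip": 0.2},
  {"slide": [-0.001, 0.05, 0.06], "turn": [0, 0, 0], "grip": 0.2},
  {"slide": [-0.002, 0.062, 0.1], "turn": [0, 0, 0], "grip": 0.2},
  {"slide": [-0.002, 0.062, 0.14], "turn": [0, 0, 0], "grip": 0.2},
  {"slide": [-0.002, 0.062, 0.17], "turn": [0, 0, 0], "grip": 0.2},
  {"slide": [-0.002, 0.062, 0.2], "turn": [0, 0, 0], "grip": 0.2},
  {"slide": [-0.002, 0.062, 0.23], "turn": [0, 0, 0], "grip": 0.2},
  {"slide": [-0.002, 0.062, 0.255], "turn": [0, 0, 0], "grip": 0.2},
  {"slide": [-0.002, 0.062, 0.27], "turn": [0, 0, 0], "grip": 0.2},
  {"slide": [-0.002, 0.062, 0.278], "turn": [0, 0, 0], "grip": 0.2},
])

```text
clock: 3.15
position: [0.6832, 0.23, 0.0207]
tcp_rot: [0.584, 0.812, -0.001, -0.0]
wrist_force: [0.3, -0.5, 0.7]
grip_width: 0.0545
grasp_force: 0.0
```

Request:
servo_tool([
  {"slide": [0, 0, 0], "turn": [0, 0, 0], "grip": 0},
  {"slide": [0, 0, 0], "turn": [0, 0, 0], "grip": -0.3},
  {"slide": [0, 0, 0], "turn": [0, 0, 0], "grip": -0.5},
  {"slide": [0, 0, 0], "turn": [0, 0, 0], "grip": -0.7},
  {"slide": [0, 0, 0], "turn": [0, 0, 0], "grip": -0.85},
  {"slide": [0, 0, 0], "turn": [0, 0, 0], "grip": -1},
  {"slide": [0, 0, 0], "turn": [0, 0, 0], "grip": -1},
  {"slide": [0, 0, 0], "turn": [0, 0, 0], "grip": -1},
  {"slide": [0, 0, 0], "turn": [0, 0, 0], "grip": -1},
  {"slide": [0, 0, 0], "turn": [0, 0, 0], "grip": -1},
], newtons=45)

```text
clock: 4.15
position: [0.6838, 0.23, 0.0221]
tcp_rot: [0.584, 0.812, 0.0, 0.0]
wrist_force: [-1.6, 0.8, 4.2]
grip_width: 0.0037
grasp_force: 42.2
```

Request:
servo_tool([
  {"slide": [0, 0, -0.003], "turn": [0, 0, 0], "grip": -1},
  {"slide": [0, 0, -0.01], "turn": [0, 0, 0], "grip": -1},
  {"slide": [0, 0, -0.022], "turn": [0, 0, 0], "grip": -1},
  {"slide": [0, 0, -0.037], "turn": [0, 0, 0], "grip": -1},
  {"slide": [0, 0, -0.054], "turn": [0, 0, 0], "grip": -1},
  {"slide": [0, 0, -0.072], "turn": [0, 0, 0], "grip": -1},
  {"slide": [0, 0, -0.09], "turn": [0, 0, 0], "grip": -1},
  {"slide": [0, 0, -0.105], "turn": [0, 0, 0], "grip": -1},
  {"slide": [0, 0, -0.115], "turn": [0, 0, 0], "grip": -1},
  {"slide": [0, 0, -0.12], "turn": [0, 0, 0], "grip": -1},
])

```text
clock: 5.15
position: [0.6841, 0.23, 0.1433]
tcp_rot: [0.584, 0.812, 0.0, 0.0]
wrist_force: [-0.3, -0.4, -1.9]
grip_width: 0.0034
grasp_force: 42.4
```

```bash
python3 - <<'E'
from go import *
from fit import circ
go([*rim((.4985,-.100),.0625,-.198),.142],-.198)
z0=observe()['position'][2]
p,d,P=cloud('scene')   # bowl in hand: rim plane?
k=(P[...,2]>.135)&(P[...,2]<.19)&(np.hypot(P[...,0]-.625,P[...,1]-.21)<.075)&(d>0)
X=P[k];b=(np.hypot(X[:,0]-.6243,X[:,1]-.211)<.068);X=X[b]
print('bowl pts',len(X),X[:,2].max(),np.percentile(X[:,2],[50,90]),observe()['grip_width'])
# trivet refine, both cams, from saved data
from rays import onplane
for n,(u,v) in[('scene',(300,198)),('side',(267,254))]:
    z=np.load(n+'.npz');m=(z['p'].max(-1)<60).astype(np.uint8);r=np.zeros_like(m);r[v-27:v+27,u-35:u+35]=1
    c=max(cv2.findContours(m*r,0,cv2.CHAIN_APPROX_NONE)[0],key=cv2.contourArea)[:,0]
    (x,y),(a,b_),t=cv2.fitEllipse(c); print(n,(x,y),(a,b_),onplane(n,(x,y),.005),circ(onplane(n,c,.005),.068))
E
```

```text
slide [-0.2849 -0.2268  0.001 ] turn [ 1.200e-03 -2.000e-04  5.221e-01] now [0.6841 0.23   0.1433] t 5.15
bowl pts 925 0.1895399996317213 [0.15633761 0.1717779 ] 0.003696507989105309
scene (299.25, 198.28439331054688) (30.938217163085938, 47.20370864868164) [[ 0.50112969 -0.09570137]] (array([ 0.49975791, -0.09790803]), np.float64(0.002343495187269992))
side (266.423828125, 254.09445190429688) (38.15568161010742, 47.61137390136719) [[ 0.49559612 -0.10467744]] (array([ 0.49716396, -0.10244896]), np.float64(0.003418619910250595))
```

Request:
servo_tool([
  {"slide": [-0.009, -0.007, 0], "turn": [0, 0, 0.015], "grip": -1},
  {"slide": [-0.029, -0.023, 0], "turn": [0, 0, 0.05], "grip": -1},
  {"slide": [-0.06, -0.048, 0], "turn": [0, 0, 0.11], "grip": -1},
  {"slide": [-0.095, -0.075, 0], "turn": [0, 0, 0.175], "grip": -1},
  {"slide": [-0.13, -0.103, 0], "turn": [0, 0, 0.24], "grip": -1},
  {"slide": [-0.165, -0.131, 0], "turn": [0, 0, 0.305], "grip": -1},
  {"slide": [-0.2, -0.159, 0], "turn": [0, 0, 0.37], "grip": -1},
  {"slide": [-0.235, -0.187, 0], "turn": [0, 0, 0.43], "grip": -1},
  {"slide": [-0.265, -0.211, 0], "turn": [0, 0, 0.485], "grip": -1},
  {"slide": [-0.285, -0.227, 0], "turn": [0, 0, 0.522], "grip": -1},
])

```text
clock: 6.2
position: [0.5571, -0.1148, 0.1411]
tcp_rot: [0.775, 0.632, -0.001, -0.001]
wrist_force: [-0.5, 0.5, -2.6]
grip_width: 0.0037
grasp_force: 42.4
```

Request:
servo_tool([
  {"slide": [0, 0, 0], "turn": [0, 0, 0], "grip": -1},
  {"slide": [0, 0, 0], "turn": [0, 0, 0], "grip": -1},
  {"slide": [0, 0, 0.01], "turn": [0, 0, 0], "grip": -1},
  {"slide": [0, 0, 0.02], "turn": [0, 0, 0], "grip": -1},
  {"slide": [0, 0, 0.03], "turn": [0, 0, 0], "grip": -1},
  {"slide": [0, 0, 0.04], "turn": [0, 0, 0], "grip": -1},
  {"slide": [0, 0, 0.05], "turn": [0, 0, 0], "grip": -1},
  {"slide": [0, 0, 0.06], "turn": [0, 0, 0], "grip": -1},
  {"slide": [0, 0, 0.06], "turn": [0, 0, 0], "grip": -1},
  {"slide": [0, 0, 0.06], "turn": [0, 0, 0], "grip": -1},
])

```text
clock: 7.2
position: [0.5592, -0.1125, 0.0818]
tcp_rot: [0.774, 0.634, -0.0, -0.0]
wrist_force: [-0.2, -0.2, -2.5]
grip_width: 0.0039
grasp_force: 42.7
```

```bash
python3 - <<'E'
from go import *
go([*rim((.4984,-.100),.0625,-.198),.030],-.198)
for n in ['scene','side']:
    p,d,P=cloud(n);save(n+'2',p)
E
python3 -c "
import cv2,numpy as np
a=cv2.imread('pics/scene2.png')[120:300,180:420];b=cv2.imread('pics/side2.png')[160:340,150:390]
cv2.imwrite('pics/c2.png',cv2.resize(np.vstack([a,b]),None,fx=1.65,fy=1.65))"
```

```text
slide [0.0003 0.0004 0.0518] turn [-0.0004 -0.     -0.    ] now [ 0.5592 -0.1125  0.0818] t 7.2
```

View pics/c2.png

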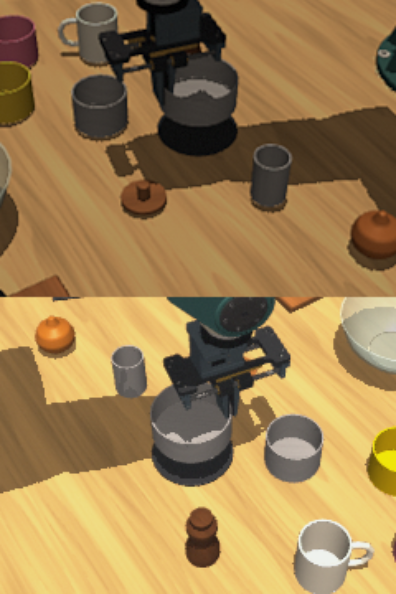

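The bowl hangs level over the round trivet (crop around (198,110) and (192,430)). Setting it down now.

Request:
servo_tool([
  {"slide": [0, 0, 0.015], "turn": [0, 0, 0], "grip": -1},
  {"slide": [0, 0, 0.03], "turn": [0, 0, 0], "grip": -1},
  {"slide": [0, 0, 0.04], "turn": [0, 0, 0], "grip": -1},
  {"slide": [0, 0, 0.046], "turn": [0, 0, 0], "grip": -1},
  {"slide": [0, 0, 0.05], "turn": [0, 0, 0], "grip": -1},
  {"slide": [0, 0, 0.052], "turn": [0, 0, 0], "grip": -1},
  {"slide": [0, 0, 0.0535], "turn": [0, 0, 0], "grip": -1},
  {"slide": [0, 0, 0.0545], "turn": [0, 0, 0], "grip": -1},
  {"slide": [0, 0, 0.0545], "turn": [0, 0, 0], "grip": -1},
  {"slide": [0, 0, 0.0545], "turn": [0, 0, 0], "grip": -1},
])

```text
clock: 8.3
position: [0.5594, -0.1125, 0.0277]
tcp_rot: [0.774, 0.634, 0.0, 0.0]
wrist_force: [0.4, -0.6, -2.8]
grip_width: 0.0041
grasp_force: 42.7
```

Request:
servo_tool([
  {"slide": [0, 0, 0.0005], "turn": [0, 0, 0], "grip": -1},
  {"slide": [0, 0, 0.001], "turn": [0, 0, 0], "grip": -1},
  {"slide": [0, 0, 0.0015], "turn": [0, 0, 0], "grip": -1},
  {"slide": [0, 0, 0.0015], "turn": [0, 0, 0], "grip": -1},
  {"slide": [0, 0, 0.0015], "turn": [0, 0, 0], "grip": -0.95},
  {"slide": [0, 0, 0.0015], "turn": [0, 0, 0], "grip": -0.9},
  {"slide": [0, 0, 0.0015], "turn": [0, 0, 0], "grip": -0.8},
  {"slide": [0, 0, 0.0015], "turn": [0, 0, 0], "grip": -0.6},
  {"slide": [0, 0, 0.0015], "turn": [0, 0, 0], "grip": -0.4},
  {"slide": [0, 0, 0.0015], "turn": [0, 0, 0], "grip": -0.4},
])

```text
clock: 9.3
position: [0.5592, -0.1125, 0.0259]
tcp_rot: [0.774, 0.634, -0.0, -0.0]
wrist_force: [-0.5, -0.3, 0.1]
grip_width: 0.0268
grasp_force: 0.0
```

Request:
servo_tool([
  {"slide": [0, 0, -0.005], "turn": [0, 0, 0], "grip": -0.4},
  {"slide": [0, 0, -0.02], "turn": [0, 0, 0], "grip": -0.4},
  {"slide": [0, 0, -0.04], "turn": [0, 0, 0], "grip": -0.4},
  {"slide": [0, 0, -0.07], "turn": [0, 0, 0], "grip": -0.4},
  {"slide": [0, 0, -0.1], "turn": [0, 0, 0], "grip": -0.2},
  {"slide": [0, 0, -0.13], "turn": [0, 0, 0], "grip": 0},
  {"slide": [0, 0, -0.17], "turn": [0, 0, 0], "grip": 0.1},
  {"slide": [0, 0, -0.21], "turn": [0, 0, 0], "grip": 0.1},
  {"slide": [0, 0, -0.24], "turn": [0, 0, 0], "grip": 0.1},
  {"slide": [0, 0, -0.25], "turn": [0, 0, 0], "grip": 0.1},
])

```text
clock: 10.3
position: [0.5604, -0.1128, 0.2806]
tcp_rot: [0.774, 0.634, 0.002, 0.002]
wrist_force: [-0.4, 0.5, -0.2]
grip_width: 0.0502
grasp_force: 0.0
```

```bash
cat > see.py <<'E'
from go import *
from fit import circ
def see(tag,c0,h,r,band=.004,cams=('scene','side','wrist')):
    for n in cams:
        p,d,P=cloud(n);save(n+tag,p);np.savez(n+tag+'.npz',p=p,d=d,P=P)
        k=(abs(P[...,2]-h)<band)&(np.hypot(P[...,0]-c0[0],P[...,1]-c0[1])<r*1.6)&(d>0)
        if k.sum()>10:
            c,e=circ(P[k][:,:2],r);print(n,k.sum(),c.round(4),e.round(4))
E
python3 - <<'E'
from see import *
see('3',(.4984,-.1),.055,.0625)
p,d,P=[np.load('wrist3.npz')[k] for k in 'pdP']
k=(abs(P[...,2]-.064)<.005)&(np.hypot(P[...,0]-.625,P[...,1]+.2065)<.08);print('pot',k.sum(),circ(P[k][:,:2],.0445) if k.sum()>9 else '')
c=(.625,-.2066);az=np.arctan2(c[1],c[0]);print(az)
go([*rim(c,.0445,az),.25],az)
E
```

```text
scene 223 [ 0.5    -0.1019] 0.0011
side 209 [ 0.4973 -0.1033] 0.001
wrist 952 [ 0.4983 -0.1013] 0.0008
pot 406 (array([ 0.62391473, -0.20506178]), np.float64(0.0007764558179520209))
-0.3192524811917255
slide [-0.0847  0.1273  0.0262] turn [ 0.0007 -0.      0.1213] now [ 0.559  -0.1125  0.2761] t 10.45
```

View pics/wrist3.png

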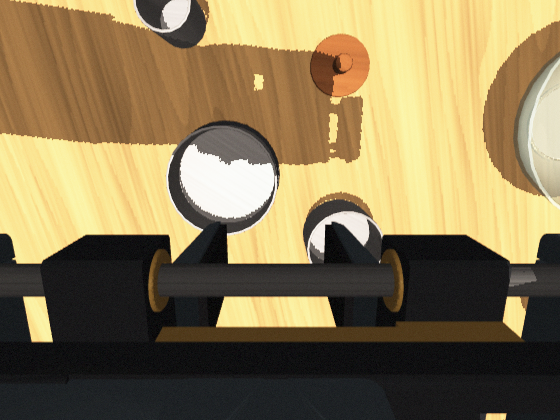

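The wrist view shows the bowl upright at (224,178), released and centred to within about 2 mm. The pot is at (343,240) and the lid at (341,65). Next is the pot.

```bash
python3 - <<'E'
from go import *
go([*rim((.6243,-.206),.0445,-.319),.10],-.319)
E
```

```text
slide [-0.0842  0.1264  0.1762] turn [ 0.0007 -0.      0.121 ] now [ 0.559  -0.1125  0.2761] t 10.45
```

Request:
servo_tool([
  {"slide": [-0.008, 0.012, 0], "turn": [0, 0, 0.012], "grip": 0.1},
  {"slide": [-0.025, 0.038, 0.01], "turn": [0, 0, 0.036], "grip": 0.1},
  {"slide": [-0.045, 0.067, 0.025], "turn": [0, 0, 0.065], "grip": 0.1},
  {"slide": [-0.065, 0.098, 0.045], "turn": [0, 0, 0.093], "grip": 0.1},
  {"slide": [-0.079, 0.118, 0.07], "turn": [0, 0, 0.113], "grip": 0.1},
  {"slide": [-0.084, 0.126, 0.1], "turn": [0, 0, 0.121], "grip": 0.1},
  {"slide": [-0.084, 0.126, 0.135], "turn": [0, 0, 0.121], "grip": 0.1},
  {"slide": [-0.084, 0.126, 0.16], "turn": [0, 0, 0.121], "grip": 0.1},
  {"slide": [-0.084, 0.126, 0.173], "turn": [0, 0, 0.121], "grip": 0.1},
  {"slide": [-0.084, 0.126, 0.176], "turn": [0, 0, 0.121], "grip": 0.1},
])

```text
clock: 11.45
position: [0.6652, -0.2196, 0.0972]
tcp_rot: [0.811, 0.586, -0.001, -0.002]
wrist_force: [-0.6, -0.7, 0.4]
grip_width: 0.0502
grasp_force: 0.0
```

```bash
python3 - <<'E'
from go import *
go([*rim((.6243,-.206),.0445,-.319),.050],-.319)
E
```

```text
slide [0.0001 0.0016 0.0472] turn [-0.0037 -0.0001 -0.0004] now [ 0.6652 -0.2196  0.0972] t 11.45
```

Request:
servo_tool([
  {"slide": [0, 0.0005, 0.015], "turn": [0, 0, 0], "grip": 0.1},
  {"slide": [0, 0.0005, 0.03], "turn": [0, 0, 0], "grip": 0.1},
  {"slide": [0, 0.0005, 0.042], "turn": [0, 0, 0], "grip": 0.1},
  {"slide": [0, 0.0005, 0.05], "turn": [0, 0, 0], "grip": 0.1},
  {"slide": [0, 0.0005, 0.05], "turn": [0, 0, 0], "grip": 0.1},
  {"slide": [0, 0.0005, 0.05], "turn": [0, 0, 0], "grip": -0.3},
  {"slide": [0, 0.0005, 0.05], "turn": [0, 0, 0], "grip": -0.6},
  {"slide": [0, 0.0005, 0.05], "turn": [0, 0, 0], "grip": -0.8},
  {"slide": [0, 0.0005, 0.05], "turn": [0, 0, 0], "grip": -1},
  {"slide": [0, 0.0005, 0.05], "turn": [0, 0, 0], "grip": -1},
])

```text
clock: 12.45
position: [0.6669, -0.2198, 0.0502]
tcp_rot: [0.81, 0.586, 0.0, 0.0]
wrist_force: [-0.4, 0.7, 1.1]
grip_width: 0.0134
grasp_force: 0.0
```

Request:
servo_tool([
  {"slide": [0, 0, 0], "turn": [0, 0, 0], "grip": -1},
  {"slide": [0, 0, 0], "turn": [0, 0, 0], "grip": -1},
  {"slide": [0, 0, 0], "turn": [0, 0, 0], "grip": -1},
  {"slide": [0, 0, 0], "turn": [0, 0, 0], "grip": -1},
  {"slide": [0, 0, 0], "turn": [0, 0, 0], "grip": -1},
  {"slide": [0, 0, -0.002], "turn": [0, 0, 0], "grip": -1},
  {"slide": [0, 0, -0.006], "turn": [0, 0, 0], "grip": -1},
  {"slide": [0, 0, -0.012], "turn": [0, 0, 0], "grip": -1},
  {"slide": [0, 0, -0.018], "turn": [0, 0, 0], "grip": -1},
  {"slide": [0, 0, -0.02], "turn": [0, 0, 0], "grip": -1},
])

```text
clock: 13.45
position: [0.6672, -0.22, 0.071]
tcp_rot: [0.81, 0.586, 0.0, 0.001]
wrist_force: [0.3, -0.6, -1.1]
grip_width: 0.005
grasp_force: 43.1
```

Request:
servo_tool([
  {"slide": [0, 0, -0.005], "turn": [0, 0, 0], "grip": -1},
  {"slide": [0, 0, -0.014], "turn": [0, 0, 0], "grip": -1},
  {"slide": [0, 0, -0.026], "turn": [0, 0, 0], "grip": -1},
  {"slide": [0, 0, -0.04], "turn": [0, 0, 0], "grip": -1},
  {"slide": [0, 0, -0.054], "turn": [0, 0, 0], "grip": -1},
  {"slide": [0, 0, -0.066], "turn": [0, 0, 0], "grip": -1},
  {"slide": [0, 0, -0.075], "turn": [0, 0, 0], "grip": -1},
  {"slide": [0, 0, -0.08], "turn": [0, 0, 0], "grip": -1},
  {"slide": [0, 0, -0.08], "turn": [0, 0, 0], "grip": -1},
  {"slide": [0, 0, -0.08], "turn": [0, 0, 0], "grip": -1},
])

```text
clock: 14.45
position: [0.6665, -0.2197, 0.1495]
tcp_rot: [0.81, 0.586, -0.0, -0.0]
wrist_force: [-0.2, 0.5, -0.9]
grip_width: 0.0053
grasp_force: 43.1
```

```bash
python3 - <<'E'
from go import *
go([*rim((.4984,-.1018),.0445,-.2),.15],-.2)
E
```

```text
slide [ 0.0646 -0.1524 -0.0004] turn [-0.0006 -0.     -0.119 ] now [ 0.6665 -0.2197  0.1495] t 14.45
```

Request:
servo_tool([
  {"slide": [0.003, -0.007, 0], "turn": [0, 0, -0.006], "grip": -1},
  {"slide": [0.01, -0.023, 0], "turn": [0, 0, -0.018], "grip": -1},
  {"slide": [0.02, -0.047, 0], "turn": [0, 0, -0.037], "grip": -1},
  {"slide": [0.032, -0.075, 0], "turn": [0, 0, -0.059], "grip": -1},
  {"slide": [0.044, -0.104, 0], "turn": [0, 0, -0.081], "grip": -1},
  {"slide": [0.054, -0.128, 0], "turn": [0, 0, -0.1], "grip": -1},
  {"slide": [0.061, -0.144, 0], "turn": [0, 0, -0.112], "grip": -1},
  {"slide": [0.0645, -0.1525, 0], "turn": [0, 0, -0.119], "grip": -1},
  {"slide": [0.0645, -0.1525, 0], "turn": [0, 0, -0.119], "grip": -1},
  {"slide": [0.0645, -0.1525, 0], "turn": [0, 0, -0.119], "grip": -1},
])

```text
clock: 15.45
position: [0.5427, -0.111, 0.15]
tcp_rot: [0.774, 0.633, 0.0, 0.0]
wrist_force: [-0.3, 0.7, -0.9]
grip_width: 0.0052
grasp_force: 43.1
```

```bash
python3 - <<'E'
from go import *
go([*rim((.4984,-.1018),.0445,-.2),.064],-.2)
for n in ['scene','side']:
    p,d,P=cloud(n);save(n+'4',p)
    k=(P[...,2]>.09)&(np.hypot(P[...,0]-.498,P[...,1]+.1018)<.056)&(P[...,2]<.168);X=P[k]
    print(n,X.min(0).round(4),X.max(0).round(4))
a=cv2.imread('pics/scene4.png')[100:280,180:420];b=cv2.imread('pics/side4.png')[140:320,150:390]
cv2.imwrite('pics/c4.png',cv2.resize(np.vstack([a,b]),None,fx=1.65,fy=1.65))
E
```

```text
slide [ 0.0002 -0.0007  0.086 ] turn [ 0.0005  0.0001 -0.0002] now [ 0.5427 -0.111   0.15  ] t 15.45
scene [ 0.4551 -0.1507  0.1002] [ 0.5537 -0.0551  0.1677]
side [ 0.4517 -0.1522  0.0962] [ 0.5457 -0.0581  0.168 ]
```

View pics/c4.png

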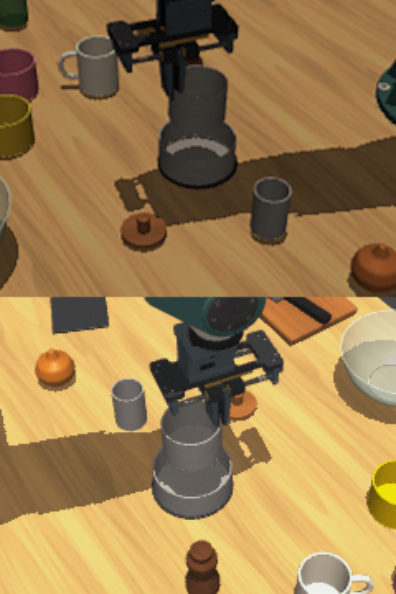

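The pot hangs upright and centred over the bowl (crop (197,100) and (192,440)). Lowering it now.

Request:
servo_tool([
  {"slide": [0, -0.0005, 0.01], "turn": [0, 0, 0], "grip": -1},
  {"slide": [0, -0.0005, 0.025], "turn": [0, 0, 0], "grip": -1},
  {"slide": [0, -0.0005, 0.04], "turn": [0, 0, 0], "grip": -1},
  {"slide": [0, -0.0005, 0.055], "turn": [0, 0, 0], "grip": -1},
  {"slide": [0, -0.0005, 0.067], "turn": [0, 0, 0], "grip": -1},
  {"slide": [0, -0.0005, 0.076], "turn": [0, 0, 0], "grip": -1},
  {"slide": [0, -0.0005, 0.083], "turn": [0, 0, 0], "grip": -1},
  {"slide": [0, -0.0005, 0.087], "turn": [0, 0, 0], "grip": -1},
  {"slide": [0, -0.0005, 0.09], "turn": [0, 0, 0], "grip": -1},
  {"slide": [0, -0.0005, 0.09], "turn": [0, 0, 0], "grip": -1},
])

```text
clock: 16.55
position: [0.5417, -0.1106, 0.0599]
tcp_rot: [0.774, 0.633, 0.0, 0.0]
wrist_force: [0.1, 0.9, -1.0]
grip_width: 0.0051
grasp_force: 43.1
```

Request:
servo_tool([
  {"slide": [0, 0, 0.0003], "turn": [0, 0, 0], "grip": -1},
  {"slide": [0, 0, 0.0006], "turn": [0, 0, 0], "grip": -1},
  {"slide": [0, 0, 0.0009], "turn": [0, 0, 0], "grip": -1},
  {"slide": [0, 0, 0.0012], "turn": [0, 0, 0], "grip": -1},
  {"slide": [0, 0, 0.0015], "turn": [0, 0, 0], "grip": -1},
  {"slide": [0, 0, 0.0015], "turn": [0, 0, 0], "grip": -1},
  {"slide": [0, 0, 0.0015], "turn": [0, 0, 0], "grip": -1},
  {"slide": [0, 0, 0.0015], "turn": [0, 0, 0], "grip": -1},
  {"slide": [0, 0, 0.0015], "turn": [0, 0, 0], "grip": -1},
  {"slide": [0, 0, 0.0015], "turn": [0, 0, 0], "grip": -1},
])

```text
clock: 17.55
position: [0.5421, -0.1107, 0.059]
tcp_rot: [0.774, 0.633, 0.0, 0.0]
wrist_force: [-0.9, 0.1, 6.4]
grip_width: 0.0052
grasp_force: 43.1
```

Request:
servo_tool([
  {"slide": [0, 0, -0.0005], "turn": [0, 0, 0], "grip": -0.95},
  {"slide": [0, 0, -0.0005], "turn": [0, 0, 0], "grip": -0.9},
  {"slide": [0, 0, -0.0005], "turn": [0, 0, 0], "grip": -0.8},
  {"slide": [0, 0, -0.0005], "turn": [0, 0, 0], "grip": -0.6},
  {"slide": [0, 0, -0.0005], "turn": [0, 0, 0], "grip": -0.4},
  {"slide": [0, 0, -0.0005], "turn": [0, 0, 0], "grip": -0.3},
  {"slide": [0, 0, -0.0005], "turn": [0, 0, 0], "grip": -0.2},
  {"slide": [0, 0, -0.005], "turn": [0, 0, 0], "grip": -0.2},
  {"slide": [0, 0, -0.015], "turn": [0, 0, 0], "grip": -0.2},
  {"slide": [0, 0, -0.03], "turn": [0, 0, 0], "grip": -0.2},
])

```text
clock: 18.55
position: [0.5413, -0.1106, 0.0891]
tcp_rot: [0.774, 0.633, -0.0, -0.0]
wrist_force: [-0.5, 0.2, 0.4]
grip_width: 0.0364
grasp_force: 0.0
```

```bash
python3 - <<'E'
from go import *
c=(.488,.083);az=np.arctan2(c[1],c[0]);print(az);go([*c,.26],az)
E
```

```text
0.16846982096604654
slide [ 0.1791 -0.0909 -0.1709] turn [-9.000e-04 -2.000e-04 -3.685e-01] now [ 0.5413 -0.1106  0.0891] t 18.55
```

Request:
servo_tool([
  {"slide": [0, 0, -0.03], "turn": [0, 0, 0], "grip": 0},
  {"slide": [0.01, -0.005, -0.07], "turn": [0, 0, -0.02], "grip": 0.3},
  {"slide": [0.035, -0.018, -0.105], "turn": [0, 0, -0.07], "grip": 0.7},
  {"slide": [0.065, -0.033, -0.135], "turn": [0, 0, -0.13], "grip": 0.7},
  {"slide": [0.1, -0.051, -0.155], "turn": [0, 0, -0.2], "grip": 0.7},
  {"slide": [0.135, -0.069, -0.17], "turn": [0, 0, -0.28], "grip": 0.7},
  {"slide": [0.165, -0.084, -0.171], "turn": [0, 0, -0.34], "grip": 0.7},
  {"slide": [0.179, -0.091, -0.171], "turn": [0, 0, -0.368], "grip": 0.7},
  {"slide": [0.179, -0.091, -0.171], "turn": [0, 0, -0.368], "grip": 0.7},
  {"slide": [0.179, -0.091, -0.171], "turn": [0, 0, -0.368], "grip": 0.7},
])

```text
clock: 19.55
position: [0.4882, 0.0827, 0.2603]
tcp_rot: [0.645, 0.764, 0.0, 0.0]
wrist_force: [0.2, -0.0, 0.4]
grip_width: 0.0775
grasp_force: 0.0
```

```bash
python3 - <<'E'
from see import *
see('5',(.4984,-.1018),.073,.0445)
for n in ['scene','side','wrist']:
    P=np.load(n+'5.npz')['P']; k=(abs(P[...,2]-.079)<.005)&(np.hypot(P[...,0]-.488,P[...,1]-.083)<.04);print('beaker',n,k.sum(),circ(P[k][:,:2],.0265) if k.sum()>9 else '')
E
```

```text
scene 172 [ 0.5001 -0.1027] 0.0012
side 145 [ 0.4976 -0.1041] 0.0011
wrist 349 [ 0.4979 -0.1017] 0.0008
beaker scene 124 (array([0.48956129, 0.08376118]), np.float64(0.0010648768130392915))
beaker side 80 (array([0.48649999, 0.08219263]), np.float64(0.0013087314125703135))
beaker wrist 506 (array([0.48696999, 0.08475249]), np.float64(0.0007559271540503159))
```

View pics/wrist5.png

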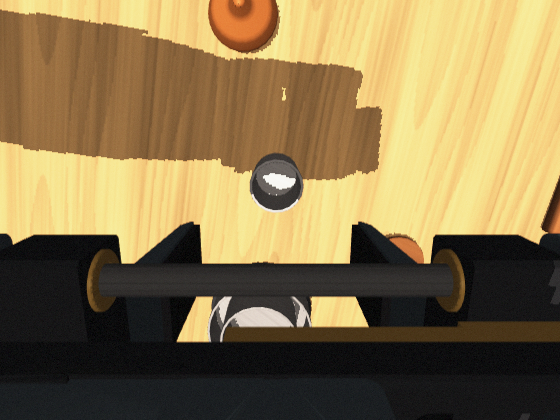

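The wrist view shows the beaker at (276,182), upright and between the fingers. The pot is nested in the bowl at (262,320), concentric to within about 1 mm. Now gripping the beaker.

Request:
servo_tool([
  {"slide": [0, 0, 0.015], "turn": [0, 0, 0], "grip": 0.7},
  {"slide": [0.001, 0, 0.045], "turn": [0, 0, 0], "grip": 0.7},
  {"slide": [0.0015, -0.0005, 0.08], "turn": [0, 0, 0], "grip": 0.7},
  {"slide": [0.0015, -0.0005, 0.115], "turn": [0, 0, 0], "grip": 0.7},
  {"slide": [0.0015, -0.0005, 0.145], "turn": [0, 0, 0], "grip": 0.7},
  {"slide": [0.0015, -0.0005, 0.17], "turn": [0, 0, 0], "grip": 0.7},
  {"slide": [0.0015, -0.0005, 0.186], "turn": [0, 0, 0], "grip": 0.7},
  {"slide": [0.0015, -0.0005, 0.194], "turn": [0, 0, 0], "grip": 0.7},
  {"slide": [0.0015, -0.0005, 0.196], "turn": [0, 0, 0], "grip": 0.7},
  {"slide": [0.0015, -0.0005, 0.196], "turn": [0, 0, 0], "grip": 0.7},
])

```text
clock: 20.7
position: [0.4877, 0.084, 0.0638]
tcp_rot: [0.646, 0.764, 0.0, 0.0]
wrist_force: [-0.5, 0.5, 0.0]
grip_width: 0.0776
grasp_force: 0.0
```

Request:
servo_tool([
  {"slide": [0, 0, 0], "turn": [0, 0, 0], "grip": 0.5},
  {"slide": [0, 0, 0], "turn": [0, 0, 0], "grip": 0.35},
  {"slide": [0, 0, 0], "turn": [0, 0, 0], "grip": 0.25},
  {"slide": [0, 0, 0], "turn": [0, 0, 0], "grip": 0.1},
  {"slide": [0, 0, 0], "turn": [0, 0, 0], "grip": -0.2},
  {"slide": [0, 0, 0], "turn": [0, 0, 0], "grip": -0.5},
  {"slide": [0, 0, 0], "turn": [0, 0, 0], "grip": -0.5},
  {"slide": [0, 0, -0.003], "turn": [0, 0, 0], "grip": -0.5},
  {"slide": [0, 0, -0.01], "turn": [0, 0, 0], "grip": -0.5},
  {"slide": [0, 0, -0.018], "turn": [0, 0, 0], "grip": -0.5},
], newtons=25)

```text
clock: 21.7
position: [0.4869, 0.0842, 0.0818]
tcp_rot: [0.645, 0.764, -0.0, -0.0]
wrist_force: [0.2, -0.5, -1.5]
grip_width: 0.0552
grasp_force: 25.0
```

Request:
servo_tool([
  {"slide": [0, 0, -0.01], "turn": [0, 0, 0], "grip": -0.5},
  {"slide": [0, 0, -0.022], "turn": [0, 0, 0], "grip": -0.5},
  {"slide": [0, 0, -0.036], "turn": [0, 0, 0], "grip": -0.5},
  {"slide": [0, 0, -0.052], "turn": [0, 0, 0], "grip": -0.5},
  {"slide": [0, 0, -0.068], "turn": [0, 0, 0], "grip": -0.5},
  {"slide": [0, 0, -0.082], "turn": [0, 0, 0], "grip": -0.5},
  {"slide": [0, 0, -0.093], "turn": [0, 0, 0], "grip": -0.5},
  {"slide": [0, 0, -0.1], "turn": [0, 0, 0], "grip": -0.5},
  {"slide": [0, 0, -0.1], "turn": [0, 0, 0], "grip": -0.5},
  {"slide": [0, 0, -0.1], "turn": [0, 0, 0], "grip": -0.5},
])

```text
clock: 22.7
position: [0.4871, 0.0843, 0.1811]
tcp_rot: [0.645, 0.764, -0.0, -0.0]
wrist_force: [-1.3, -0.5, -1.6]
grip_width: 0.0552
grasp_force: 25.0
```

```bash
python3 - <<'E'
from go import *
go([.4983,-.1022,.182],-.2)
E
```

```text
slide [-0.1857 -0.0201 -0.0009] turn [-4.00e-04  1.00e-04  3.68e-01] now [0.4871 0.0843 0.1811] t 22.7
```

Request:
servo_tool([
  {"slide": [-0.008, -0.001, 0], "turn": [0, 0, 0.015], "grip": -0.5},
  {"slide": [-0.025, -0.003, 0], "turn": [0, 0, 0.05], "grip": -0.5},
  {"slide": [-0.052, -0.006, 0], "turn": [0, 0, 0.1], "grip": -0.5},
  {"slide": [-0.085, -0.009, 0], "turn": [0, 0, 0.17], "grip": -0.5},
  {"slide": [-0.118, -0.013, 0], "turn": [0, 0, 0.235], "grip": -0.5},
  {"slide": [-0.148, -0.016, 0], "turn": [0, 0, 0.295], "grip": -0.5},
  {"slide": [-0.172, -0.019, 0], "turn": [0, 0, 0.34], "grip": -0.5},
  {"slide": [-0.1855, -0.02, 0], "turn": [0, 0, 0.368], "grip": -0.5},
  {"slide": [-0.1855, -0.02, 0], "turn": [0, 0, 0.368], "grip": -0.5},
  {"slide": [-0.1855, -0.02, 0], "turn": [0, 0, 0.368], "grip": -0.5},
])

```text
clock: 23.7
position: [0.4983, -0.1017, 0.1811]
tcp_rot: [0.774, 0.633, -0.0, -0.0]
wrist_force: [0.2, 0.1, -1.9]
grip_width: 0.0554
grasp_force: 25.0
```

```bash
python3 - <<'E'
from see import *
go([.4983,-.1022,.09],-.2)
see('6',(.4984,-.1018),.073,.0445,cams=('scene','side'))
for n in['scene','side']:
    P=np.load(n+'6.npz')['P'];k=(P[...,2]>.115)&(P[...,2]<.165)&(np.hypot(P[...,0]-.4983,P[...,1]+.1022)<.034);X=P[k];print(n,len(X),circ(X[:,:2],.028))
a=cv2.imread('pics/scene6.png')[100:280,180:420];b=cv2.imread('pics/side6.png')[140:320,150:390]
cv2.imwrite('pics/c6.png',cv2.resize(np.vstack([a,b]),None,fx=1.65,fy=1.65))
E
```

```text
slide [-0.0005  0.0002  0.0911] turn [-0.0008 -0.0001  0.0002] now [ 0.4983 -0.1017  0.1811] t 23.7
scene 141 [ 0.4999 -0.103 ] 0.001
side 111 [ 0.4974 -0.104 ] 0.001
scene 317 (array([ 0.49818264, -0.10375092]), np.float64(0.0009923995306769934))
side 339 (array([ 0.49726551, -0.10253021]), np.float64(0.0010757401936552086))
```

View pics/c6.png

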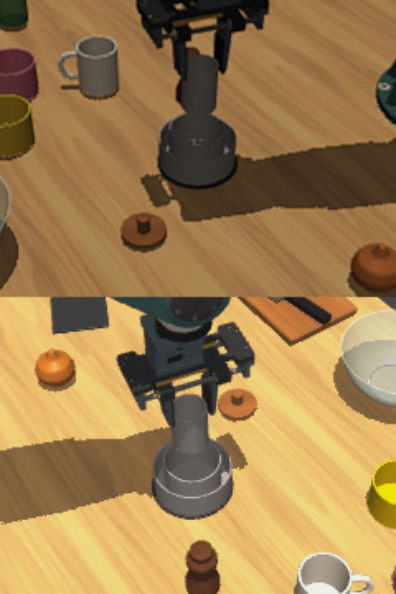

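The beaker is upright and centred over the pot (crop (198,85) and (190,425)). Lowering it now.

Request:
servo_tool([
  {"slide": [0, 0, 0.01], "turn": [0, 0, 0], "grip": -0.5},
  {"slide": [0, 0, 0.028], "turn": [0, 0, 0], "grip": -0.5},
  {"slide": [0, 0, 0.046], "turn": [0, 0, 0], "grip": -0.5},
  {"slide": [0, 0, 0.064], "turn": [0, 0, 0], "grip": -0.5},
  {"slide": [0, 0, 0.08], "turn": [0, 0, 0], "grip": -0.5},
  {"slide": [0, 0, 0.092], "turn": [0, 0, 0], "grip": -0.5},
  {"slide": [0, 0, 0.099], "turn": [0, 0, 0], "grip": -0.5},
  {"slide": [0, 0, 0.102], "turn": [0, 0, 0], "grip": -0.5},
  {"slide": [0, 0, 0.103], "turn": [0, 0, 0], "grip": -0.5},
  {"slide": [0, 0, 0.103], "turn": [0, 0, 0], "grip": -0.5},
])

```text
clock: 24.8
position: [0.4989, -0.102, 0.0788]
tcp_rot: [0.774, 0.633, 0.0, 0.0]
wrist_force: [-1.8, 0.4, 0.1]
grip_width: 0.0553
grasp_force: 25.0
```

Request:
servo_tool([
  {"slide": [0, 0, 0.0003], "turn": [0, 0, 0], "grip": -0.5},
  {"slide": [0, 0, 0.0006], "turn": [0, 0, 0], "grip": -0.5},
  {"slide": [0, 0, 0.0009], "turn": [0, 0, 0], "grip": -0.5},
  {"slide": [0, 0, 0.0012], "turn": [0, 0, 0], "grip": -0.5},
  {"slide": [0, 0, 0.0015], "turn": [0, 0, 0], "grip": -0.5},
  {"slide": [0, 0, 0.0015], "turn": [0, 0, 0], "grip": -0.5},
  {"slide": [0, 0, 0.0015], "turn": [0, 0, 0], "grip": -0.5},
  {"slide": [0, 0, 0.0015], "turn": [0, 0, 0], "grip": -0.5},
  {"slide": [0, 0, 0.0015], "turn": [0, 0, 0], "grip": -0.5},
  {"slide": [0, 0, 0.0015], "turn": [0, 0, 0], "grip": -0.5},
])

```text
clock: 25.8
position: [0.4986, -0.102, 0.0769]
tcp_rot: [0.774, 0.633, -0.0, 0.0]
wrist_force: [-0.6, 0.0, -0.6]
grip_width: 0.0555
grasp_force: 25.0
```

Request:
servo_tool([
  {"slide": [0, 0, 0.0004], "turn": [0, 0, 0], "grip": -0.5},
  {"slide": [0, 0, 0.0008], "turn": [0, 0, 0], "grip": -0.5},
  {"slide": [0, 0, 0.0008], "turn": [0, 0, 0], "grip": -0.5},
  {"slide": [0, 0, 0.0008], "turn": [0, 0, 0], "grip": -0.5},
  {"slide": [0, 0, 0.0008], "turn": [0, 0, 0], "grip": -0.5},
  {"slide": [0, 0, 0.0008], "turn": [0, 0, 0], "grip": -0.5},
  {"slide": [0, 0, 0.0008], "turn": [0, 0, 0], "grip": -0.5},
  {"slide": [0, 0, 0.0008], "turn": [0, 0, 0], "grip": -0.5},
  {"slide": [0, 0, 0.0008], "turn": [0, 0, 0], "grip": -0.5},
  {"slide": [0, 0, 0.0008], "turn": [0, 0, 0], "grip": -0.5},
])

```text
clock: 26.8
position: [0.4989, -0.102, 0.0767]
tcp_rot: [0.774, 0.633, 0.0, 0.0]
wrist_force: [-0.6, 0.9, 11.4]
grip_width: 0.0554
grasp_force: 25.0
```

Request:
servo_tool([
  {"slide": [0, 0, -0.0008], "turn": [0, 0, 0], "grip": 0},
  {"slide": [0, 0, -0.0008], "turn": [0, 0, 0], "grip": 0.22},
  {"slide": [0, 0, -0.0008], "turn": [0, 0, 0], "grip": 0.3},
  {"slide": [0, 0, -0.0008], "turn": [0, 0, 0], "grip": 0.4},
  {"slide": [0, 0, -0.0008], "turn": [0, 0, 0], "grip": 0.5},
  {"slide": [0, 0, -0.0008], "turn": [0, 0, 0], "grip": 0.5},
  {"slide": [0, 0, -0.0008], "turn": [0, 0, 0], "grip": 0.5},
  {"slide": [0, 0, -0.005], "turn": [0, 0, 0], "grip": 0.5},
  {"slide": [0, 0, -0.015], "turn": [0, 0, 0], "grip": 0.5},
  {"slide": [0, 0, -0.03], "turn": [0, 0, 0], "grip": 0.5},
])

```text
clock: 27.8
position: [0.4983, -0.1019, 0.1066]
tcp_rot: [0.774, 0.633, -0.0, -0.0]
wrist_force: [-0.2, 0.1, 0.3]
grip_width: 0.0684
grasp_force: 0.0
```

```bash
python3 - <<'E'
from go import *
# lid from wrist3: orange mask -> contour on z=.014 handled by cloud
z=np.load('wrist3.npz');P=z['P'];k=(abs(P[...,2]-.014)<.006)&(np.hypot(P[...,0]-.656,P[...,1])<.05)&(cv2.cvtColor(z['p'],cv2.COLOR_RGB2HSV)[...,0]<12)
from fit import circ
X=P[k];print(len(X),X.mean(0),(X.min(0)+X.max(0))/2,np.ptp(X,0))
go([.656,.001,.26],0)
E
```

```text
617 [ 0.63896512 -0.00251127  0.01425671] [ 0.65634046 -0.00373043  0.01404028] [0.06483643 0.05907939 0.01134377]
slide [ 0.1322  0.134  -0.1535] turn [-0.001  -0.0002 -0.2   ] now [ 0.4983 -0.1019  0.1066] t 27.8
```

Request:
servo_tool([
  {"slide": [0, 0, -0.03], "turn": [0, 0, 0], "grip": 0.3},
  {"slide": [0.005, 0.005, -0.07], "turn": [0, 0, -0.01], "grip": 0.1},
  {"slide": [0.022, 0.022, -0.105], "turn": [0, 0, -0.03], "grip": 0.1},
  {"slide": [0.045, 0.045, -0.13], "turn": [0, 0, -0.07], "grip": 0.1},
  {"slide": [0.07, 0.07, -0.145], "turn": [0, 0, -0.11], "grip": 0.1},
  {"slide": [0.097, 0.098, -0.153], "turn": [0, 0, -0.15], "grip": 0.1},
  {"slide": [0.12, 0.122, -0.153], "turn": [0, 0, -0.185], "grip": 0.1},
  {"slide": [0.132, 0.134, -0.153], "turn": [0, 0, -0.2], "grip": 0.1},
  {"slide": [0.132, 0.134, -0.153], "turn": [0, 0, -0.2], "grip": 0.1},
  {"slide": [0.132, 0.134, -0.153], "turn": [0, 0, -0.2], "grip": 0.1},
])

```text
clock: 28.8
position: [0.6552, 0.0004, 0.2589]
tcp_rot: [0.707, 0.707, -0.0, -0.0]
wrist_force: [-0.0, 0.1, -0.2]
grip_width: 0.05
grasp_force: 0.0
```

```bash
python3 - <<'E'
from see import *
see('7',(.4984,-.1018),.091,.0265)
for n in['scene','side','wrist']:
    z=np.load(n+'7.npz');P=z['P'];h=cv2.cvtColor(z['p'],cv2.COLOR_RGB2HSV)
    near=(np.hypot(P[...,0]-.656,P[...,1])<.06)
    k=near&(abs(P[...,2]-.0385)<.005);X=P[k];print(n,'knob top',k.sum(),(X.min(0)+X.max(0))/2 if len(X) else '',np.ptp(X,0) if len(X) else '')
    k=near&(abs(P[...,2]-.014)<.004);X=P[k];print(n,'disc',k.sum(),(X.min(0)+X.max(0))/2,np.ptp(X,0))
E
```

```text
scene 106 [ 0.5003 -0.1025] 0.001
side 95 [ 0.4971 -0.1042] 0.0011
scene knob top 44 [6.60603111e-01 3.72468001e-04 3.83170002e-02] [0.01836325 0.02119014 0.00938612]
scene disc 375 [ 0.660692   -0.00150149  0.01410864] [0.06918201 0.07184681 0.00776122]
side knob top 32 [ 0.65627666 -0.00247192  0.03833396] [0.01949182 0.0225755  0.00959141]
side disc 270 [ 6.57904241e-01 -2.83153440e-04  1.39508696e-02] [0.07093072 0.07333455 0.00766119]
wrist knob top 230 [6.58567449e-01 2.94454198e-04 3.70885361e-02] [0.01839818 0.01880202 0.0068645 ]
wrist disc 2306 [6.58178696e-01 4.34247579e-04 1.36942215e-02] [0.06904138 0.06866888 0.00718769]
```

View pics/wrist7.png

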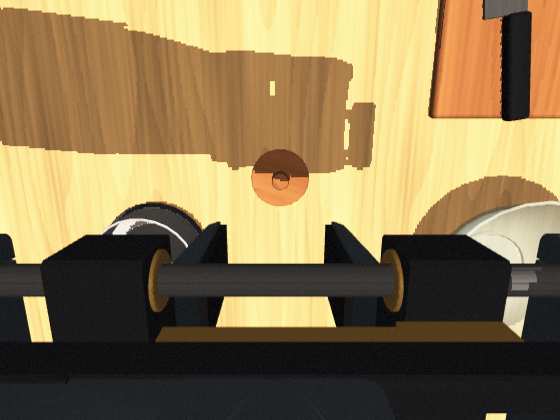

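The wrist view shows the lid at (280,178), upright with the knob centred. The beaker is standing in the pot. Descending on the knob.

Request:
servo_tool([
  {"slide": [0, 0.001, 0.015], "turn": [0, 0, 0], "grip": 0},
  {"slide": [0, 0.003, 0.045], "turn": [0, 0, 0], "grip": 0},
  {"slide": [0, 0.003, 0.085], "turn": [0, 0, 0], "grip": 0},
  {"slide": [0, 0.003, 0.125], "turn": [0, 0, 0], "grip": 0},
  {"slide": [0, 0.003, 0.165], "turn": [0, 0, 0], "grip": 0},
  {"slide": [0, 0.003, 0.195], "turn": [0, 0, 0], "grip": 0},
  {"slide": [0, 0.003, 0.218], "turn": [0, 0, 0], "grip": 0},
  {"slide": [0, 0.003, 0.232], "turn": [0, 0, 0], "grip": 0},
  {"slide": [0, 0.003, 0.239], "turn": [0, 0, 0], "grip": 0},
  {"slide": [0, 0.003, 0.24], "turn": [0, 0, 0], "grip": 0},
])

```text
clock: 29.95
position: [0.6589, 0.0007, 0.0187]
tcp_rot: [0.707, 0.707, -0.0, -0.0]
wrist_force: [-0.4, -0.6, 0.6]
grip_width: 0.0457
grasp_force: 0.0
```

```bash
python3 - <<'E'
from go import *
go([.6583,.0,.018],0)
E
```

```text
slide [-0.0007 -0.0006  0.0007] turn [-0.0006 -0.     -0.0002] now [0.6589 0.0007 0.0187] t 29.95
```

Request:
servo_tool([
  {"slide": [-0.0005, -0.0005, 0], "turn": [0, 0, 0], "grip": -0.2},
  {"slide": [-0.0005, -0.0005, 0], "turn": [0, 0, 0], "grip": -0.4},
  {"slide": [-0.0005, -0.0005, 0], "turn": [0, 0, 0], "grip": -0.5},
  {"slide": [-0.0005, -0.0005, 0], "turn": [0, 0, 0], "grip": -0.7},
  {"slide": [-0.0005, -0.0005, 0], "turn": [0, 0, 0], "grip": -0.9},
  {"slide": [-0.0005, -0.0005, 0], "turn": [0, 0, 0], "grip": -1},
  {"slide": [-0.0005, -0.0005, 0], "turn": [0, 0, 0], "grip": -1},
  {"slide": [-0.0005, -0.0005, 0], "turn": [0, 0, 0], "grip": -1},
  {"slide": [-0.0005, -0.0005, 0], "turn": [0, 0, 0], "grip": -1},
  {"slide": [-0.0005, -0.0005, 0], "turn": [0, 0, 0], "grip": -1},
], newtons=20)

```text
clock: 30.95
position: [0.6591, 0.0003, 0.0198]
tcp_rot: [0.707, 0.707, 0.0, 0.0]
wrist_force: [-0.4, -0.4, 6.3]
grip_width: 0.0193
grasp_force: 20.0
```

Request:
servo_tool([
  {"slide": [0, 0, -0.004], "turn": [0, 0, 0], "grip": -1},
  {"slide": [0, 0, -0.014], "turn": [0, 0, 0], "grip": -1},
  {"slide": [0, 0, -0.028], "turn": [0, 0, 0], "grip": -1},
  {"slide": [0, 0, -0.044], "turn": [0, 0, 0], "grip": -1},
  {"slide": [0, 0, -0.062], "turn": [0, 0, 0], "grip": -1},
  {"slide": [0, 0, -0.08], "turn": [0, 0, 0], "grip": -1},
  {"slide": [0, 0, -0.098], "turn": [0, 0, 0], "grip": -1},
  {"slide": [0, 0, -0.112], "turn": [0, 0, 0], "grip": -1},
  {"slide": [0, 0, -0.12], "turn": [0, 0, 0], "grip": -1},
  {"slide": [0, 0, -0.12], "turn": [0, 0, 0], "grip": -1},
])

```text
clock: 31.95
position: [0.6592, 0.0003, 0.1404]
tcp_rot: [0.707, 0.707, 0.001, 0.001]
wrist_force: [0.5, 1.3, -0.5]
grip_width: 0.0186
grasp_force: 20.0
```

```bash
python3 - <<'E'
from go import *
go([.4985,-.103,.14],-.2);print(observe()['grip_width'])
E
```

```text
slide [-0.1033 -0.1607  0.0002] turn [ 1.700e-03 -1.000e-04  2.001e-01] now [6.592e-01 3.000e-04 1.404e-01] t 31.95
0.018618861948496268
```

Request:
servo_tool([
  {"slide": [-0.004, -0.006, 0], "turn": [0, 0, 0.008], "grip": -1},
  {"slide": [-0.013, -0.02, 0], "turn": [0, 0, 0.025], "grip": -1},
  {"slide": [-0.028, -0.043, 0], "turn": [0, 0, 0.054], "grip": -1},
  {"slide": [-0.046, -0.071, 0], "turn": [0, 0, 0.089], "grip": -1},
  {"slide": [-0.064, -0.1, 0], "turn": [0, 0, 0.124], "grip": -1},
  {"slide": [-0.081, -0.126, 0], "turn": [0, 0, 0.157], "grip": -1},
  {"slide": [-0.095, -0.148, 0], "turn": [0, 0, 0.184], "grip": -1},
  {"slide": [-0.103, -0.1605, 0], "turn": [0, 0, 0.2], "grip": -1},
  {"slide": [-0.103, -0.1605, 0], "turn": [0, 0, 0.2], "grip": -1},
  {"slide": [-0.103, -0.1605, 0], "turn": [0, 0, 0.2], "grip": -1},
])

```text
clock: 32.95
position: [0.4984, -0.1028, 0.1392]
tcp_rot: [0.774, 0.633, 0.0, 0.0]
wrist_force: [0.8, 0.5, -0.3]
grip_width: 0.0192
grasp_force: 20.0
```

```bash
python3 - <<'E'
from see import *
see('8',(.4985,-.103),.091,.0265,band=.006,cams=('scene','side'))
for n in['scene','side']:
    z=np.load(n+'8.npz');P=z['P'];k=(abs(P[...,2]-.134)<.004)&(np.hypot(P[...,0]-.4985,P[...,1]+.103)<.05);X=P[k];print(n,len(X),(X.min(0)+X.max(0))/2,np.ptp(X,0))
    h=cv2.cvtColor(z['p'],cv2.COLOR_RGB2HSV)
    k=(P[...,2]>.118)&(P[...,2]<.138)&(np.hypot(P[...,0]-.4985,P[...,1]+.103)<.045)&(h[...,0]<14)&(h[...,1]>90);X=P[k];print(' disc',len(X),(X.min(0)+X.max(0))/2,np.ptp(X,0))
    # tilt: plane fit on top face
    T=P[k&(P[...,2]>.131)]
    if len(T)>20: print(' plane',np.linalg.lstsq(np.c_[T[:,:2],np.ones(len(T))],T[:,2],rcond=None)[0],len(T))
go([.4985,-.103,.11],-.2)
a=cv2.imread('pics/scene8.png')[100:280,180:420];b=cv2.imread('pics/side8.png')[140:320,150:390]
cv2.imwrite('pics/c8.png',cv2.resize(np.vstack([a,b]),None,fx=1.65,fy=1.65))
E
```

```text
scene 94 [ 0.5    -0.1022] 0.0011
side 61 [ 0.4974 -0.1036] 0.0011
scene 232 [ 0.49965815 -0.10017239  0.13401435] [0.06910698 0.06503558 0.0077631 ]
 disc 233 [ 0.50131231 -0.10017239  0.13188613] [0.06535062 0.06503558 0.01201955]
 plane [-0.00052735 -0.0170783   0.13338387] 211
side 269 [ 0.4961517  -0.10622104  0.13395761] [0.07059149 0.06870025 0.00789861]
 disc 266 [ 0.49676379 -0.10675472  0.13072639] [0.06870468 0.06763289 0.01408643]
 plane [ 0.01156619 -0.00205722  0.12809664] 225
slide [-0.0006 -0.0003  0.0292] turn [ 0.0004 -0.      0.0006] now [ 0.4989 -0.1025  0.1392] t 33.05
```

View pics/c8.png

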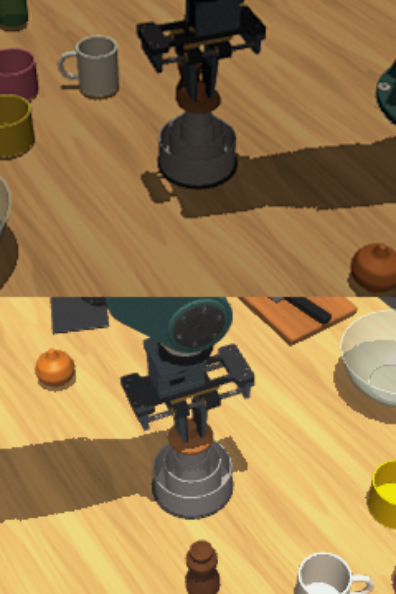

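The lid is level and centred over the beaker (crop (199,95) and (191,437)). Lowering it now.

Request:
servo_tool([
  {"slide": [0, 0, 0.004], "turn": [0, 0, 0], "grip": -1},
  {"slide": [0, 0, 0.01], "turn": [0, 0, 0], "grip": -1},
  {"slide": [0, 0, 0.016], "turn": [0, 0, 0], "grip": -1},
  {"slide": [0, 0, 0.021], "turn": [0, 0, 0], "grip": -1},
  {"slide": [0, 0, 0.025], "turn": [0, 0, 0], "grip": -1},
  {"slide": [0, 0, 0.028], "turn": [0, 0, 0], "grip": -1},
  {"slide": [0, 0, 0.031], "turn": [0, 0, 0], "grip": -1},
  {"slide": [0, 0, 0.033], "turn": [0, 0, 0], "grip": -1},
  {"slide": [0, 0, 0.034], "turn": [0, 0, 0], "grip": -1},
  {"slide": [0, 0, 0.034], "turn": [0, 0, 0], "grip": -1},
])

```text
clock: 34.05
position: [0.4981, -0.1027, 0.1051]
tcp_rot: [0.774, 0.633, 0.0, -0.0]
wrist_force: [-0.4, -0.6, -1.6]
grip_width: 0.0192
grasp_force: 20.0
```

Request:
servo_tool([
  {"slide": [0, 0, 0.0003], "turn": [0, 0, 0], "grip": -1},
  {"slide": [0, 0, 0.0006], "turn": [0, 0, 0], "grip": -1},
  {"slide": [0, 0, 0.0009], "turn": [0, 0, 0], "grip": -1},
  {"slide": [0, 0, 0.0012], "turn": [0, 0, 0], "grip": -1},
  {"slide": [0, 0, 0.0012], "turn": [0, 0, 0], "grip": -1},
  {"slide": [0, 0, 0.0012], "turn": [0, 0, 0], "grip": -1},
  {"slide": [0, 0, 0.0012], "turn": [0, 0, 0], "grip": -1},
  {"slide": [0, 0, 0.0012], "turn": [0, 0, 0], "grip": -1},
  {"slide": [0, 0, 0.0012], "turn": [0, 0, 0], "grip": -1},
  {"slide": [0, 0, 0.0012], "turn": [0, 0, 0], "grip": -1},
])

```text
clock: 35.05
position: [0.4986, -0.1028, 0.1047]
tcp_rot: [0.774, 0.633, 0.0, 0.0]
wrist_force: [-3.5, -0.0, 12.6]
grip_width: 0.0194
grasp_force: 20.0
```

Contact is made at the expected height, so I'll release.

Request:
servo_tool([
  {"slide": [0, 0, -0.001], "turn": [0, 0, 0], "grip": -1},
  {"slide": [0, 0, -0.001], "turn": [0, 0, 0], "grip": -0.6},
  {"slide": [0, 0, -0.001], "turn": [0, 0, 0], "grip": -0.5},
  {"slide": [0, 0, -0.001], "turn": [0, 0, 0], "grip": -0.35},
  {"slide": [0, 0, -0.001], "turn": [0, 0, 0], "grip": -0.2},
  {"slide": [0, 0, -0.001], "turn": [0, 0, 0], "grip": 0},
  {"slide": [0, 0, -0.001], "turn": [0, 0, 0], "grip": 0},
  {"slide": [0, 0, -0.008], "turn": [0, 0, 0], "grip": 0},
  {"slide": [0, 0, -0.02], "turn": [0, 0, 0], "grip": 0},
  {"slide": [0, 0, -0.04], "turn": [0, 0, 0], "grip": 0},
])

```text
clock: 36.05
position: [0.4977, -0.1026, 0.1445]
tcp_rot: [0.774, 0.633, -0.0, -0.0]
wrist_force: [0.4, -0.3, -0.3]
grip_width: 0.0456
grasp_force: 0.0
```

Request:
servo_tool([
  {"slide": [0, 0, -0.03], "turn": [0, 0, 0], "grip": 0},
  {"slide": [0, 0, -0.07], "turn": [0, 0, 0], "grip": 0},
  {"slide": [0, 0.01, -0.11], "turn": [0, 0, 0], "grip": 0},
  {"slide": [0, 0.03, -0.14], "turn": [0, 0, 0], "grip": 0},
  {"slide": [0, 0.06, -0.15], "turn": [0, 0, 0], "grip": 0},
  {"slide": [0, 0.09, -0.15], "turn": [0, 0, 0], "grip": 0},
  {"slide": [0, 0.12, -0.15], "turn": [0, 0, 0], "grip": 0},
  {"slide": [0, 0.14, -0.15], "turn": [0, 0, 0], "grip": 0},
  {"slide": [0, 0.14, -0.15], "turn": [0, 0, 0], "grip": 0},
  {"slide": [0, 0.14, -0.15], "turn": [0, 0, 0], "grip": 0},
])

```text
clock: 37.05
position: [0.635, -0.1305, 0.2944]
tcp_rot: [0.774, 0.633, -0.0, -0.0]
wrist_force: [-0.7, 0.2, 0.4]
grip_width: 0.0459
grasp_force: 0.0
```

```bash
python3 - <<'E'
from see import *
see('9',(.4985,-.103),.073,.0445,cams=('scene','side'))
for n in['scene','side']:
    z=np.load(n+'9.npz');P=z['P'];near=(np.hypot(P[...,0]-.4985,P[...,1]+.103)<.05)
    X=P[near&(P[...,2]>.094)&(P[...,2]<.103)];print(n,len(X),(X.min(0)+X.max(0))/2,np.ptp(X,0),'knob z',P[near][:,2].max(),'plane',np.linalg.lstsq(np.c_[X[:,:2],np.ones(len(X))],X[:,2],rcond=None)[0][:2])
a=cv2.imread('pics/scene9.png')[100:280,180:420];b=cv2.imread('pics/side9.png')[140:320,150:390]
cv2.imwrite('pics/c9.png',cv2.resize(np.vstack([a,b]),None,fx=1.65,fy=1.65))
E
```

```text
scene 161 [ 0.4986 -0.1054] 0.0031
side 138 [ 0.4984 -0.1024] 0.0015
scene 290 [ 0.49947183 -0.10256575  0.09870464] [0.06962889 0.07278951 0.00841918] knob z 0.1271810868578218 plane [-0.00979524 -0.02482605]
side 389 [ 0.49634815 -0.10429908  0.09848656] [0.0708681  0.06965304 0.00878817] knob z 0.717490761647584 plane [0.00660747 0.01049493]
```

View pics/c9.png

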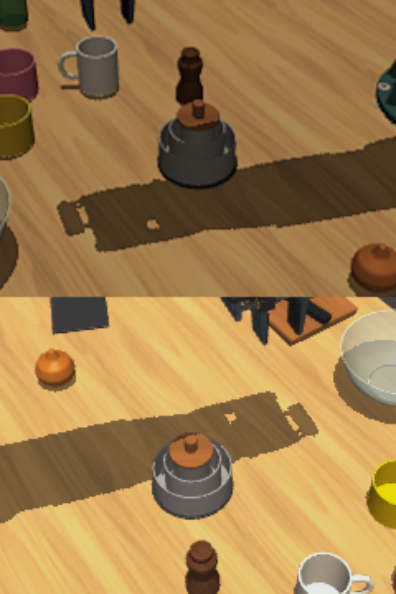

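The set is nested on the round trivet, with the lid level on the beaker (crop (199,115) and (191,447)). The mill, mug and onion are still standing. Handing in.

```bash
python3 -c "
from cell import *
print(finish_job())"
```

```text
the job is handed in; nothing more can be done
None
```

The job is handed in at about 37 s of the 109 s allowed: the bowl, pot and beaker are nested on the round trivet with the lid seated level, and the mill, mug and onion were left standing; the hand-in gave no verdict.

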